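# Seat the blue-capped cuvette and start the reading

## Robot

A 6-joint arm with a two-finger parallel gripper is mounted at the origin on the work surface. World frame = base frame: x ahead of the robot, y to its left, z up, the work surface at z = 0. Lengths are in mm, angles in rad, forces in N, time in s.
With the tool pointing down it reaches from about 350 to 775 mm from the base axis. Payload 7.3 kg.
Tool frame: the origin (TCP) lies at the very end of the fingers, on their centre line; the grasp point (between the pads) lies 19 mm behind it; z points along the fingers, y is the line along which they close (so a half turn about z gives the same grasp; the last joint's range is limited). The gripper opens to 92 mm and grips with 3 to 60 N. Pads are 19 mm wide; open, the fingers measure 130 mm over their backs; the gripper's body (75 mm by 190 mm) begins 47 mm behind the grasp point.
Start: joints at [1.158, 0.342, 1.524, -0, 1.275, -0.146], TCP at [138.4, 506.452, 194.841] pointing down, gripper open.
Joint ranges: [-2.53, 2.53], [-0.77, 2.02], [0.04, 2.7], [-1, 4.14], [0.28, 2.66], [-3.11, 3.11]. Speed limits (rad/s): [2.57, 2.57, 3.14, 3.14, 3.14, 3.14].

## Interface

Orientations are given as [roll, pitch, yaw] about the fixed x, y, z axes, in that order (R = Rz(yaw) Ry(pitch) Rx(roll)).
In Python, from plant import bot gives the robot as it stands.
- The arm moves only by the tool jog_arm, never from a script. Its argument "targets" is a list of rows, each an object with "xyz": the shift along the tool's x, y, z as a fraction of full scale, a list of three; "spin": the turn about the tool's z as a fraction of full scale. In form: [{"xyz": [x, y, z], "spin": spin}, ...]. A call has exactly 10 rows; each row shifts and turns the commanded pose from where the row before left it, along the tool's axes as they then stand; what a row does not reach is not made up. Full scale, the value 1, is 80 mm for a shift and 0.1 rad for a turn. A row lasts 1/8 s, in which the tool goes at most 62.5 mm and 10.7 degrees, less where a joint would pass 70% of its speed; a pose out of reach is approached as far as the arm can. A call with a number of a shift or a turn outside -1 to 1 is refused whole. A call with a gripper value outside its range is refused whole. "gripper" is the opening in per cent of the stroke, from 0 (shut) to 100 (fully open), set as the call begins (left out, the last holds). The fingers move at their own pace and stop on an object; the grip force is fixed at half the most. Time passes only in rows, so rows that do not move let the fingers close, or fill a call up. It gives the time, the measured TCP pose, the force, the opening and the grip force at its end, in the units of the state.
- bot.get_obs(): the state, without advancing time (a new reading comes with each control period).
- bot.capture(name): name is "scene" or "top" or "wrist"; returns the picture (420x560x3 uint8, blue, green, red); there is no depth.
- bot.get_calibration(name): a dict with "vfov" (degrees; the focal length in pixels is half the picture's height over the tangent of half this angle, whatever the lens; pixels are square), "cx", "cy" (the principal point, pixels), "eye" and "rotation" of the camera in the world. Camera axes: x right, y down, z forward; pixel columns grow to the right and rows downward; lengths in mm; the calibration is good to about 2 mm. A picture is of the moment at which its call begins: read the wrist's pose just before it. get_calibration takes no time and is no camera call; for the wrist camera it gives the pose at the moment of the call.
- bot.close_job(): hands the job in; it is judged then, once.
The state is a dict: "time": time; "joint_positions": joint angles; "dq": joint speeds; "tau": joint torques, N m; "tool_pos": TCP position; "tcp_rot": TCP orientation; "contact_force": force on the tool from outside, world axes, zero at the start; "moment": the same for the moment, N m; "grip_width": finger opening in mm; "finger_force": force on a finger pad.
Only numpy, scipy, OpenCV 4.12 (cv2) and the standard library are available. Lean on these libraries where they do the work, as an engineer would, in place of code of your own. Each camera call takes 0.05 s, during which the arm holds its last target. There are 200 camera calls.

## Task

One cuvette at the measuring station has a blue cap and stands proud of its holder: press it gently down with the fingertips until it is fully home, then press the green start key on the control box right down and let it come back up. Pick nothing up, and leave the other cuvettes, the other keys and everything else on the bench alone.

Things in the scene. Friction and masses are not known exactly. Their poses are not given: they have to be found in the camera images.
- cuv_blue (a joint): how far the blue-capped cuvette stands out of its holder, m: 0 = fully home (cap resting on the holder), 0.007 to 0.014 at the start. It slides straight up and down, resists with about 3 N of friction, stays where it is left, and stops at 0, when the cap rests on the holder block. The glass must never be pressed with more than 30 N
- cap_blue (a point): centre of the top of the blue cap. Clear glass cuvette 12.5 mm square with a square blue cap 18 x 18 mm, 10 mm high, standing in a grey holder block 42 x 42 mm. Fully home, this point is 78 mm above the table (holder top 67 mm, cap underside 68 mm). z up, axes along those of station
- cap_red (a point): centre of the top of the red cap of another, otherwise equal cuvette in an equal holder, 0 to 12 mm out of its holder; to be left as it is
- cap_yellow (a point): centre of the top of the yellow cap of another, otherwise equal cuvette in an equal holder, 0 to 12 mm out of its holder; to be left as it is
- cap_white (a point): centre of the top of the white cap of another, otherwise equal cuvette in an equal holder, 0 to 12 mm out of its holder; to be left as it is
- station: aluminium plate 85 x 270 x 12 mm, fixed to the table, origin under its centre, y along its length, z up. The four holders stand in a row along its y axis, 64 mm apart, the caps in any order. Each holder stands on rubber feet that give only beyond 6 N, by 1 mm for each further 4 N, up to 6 mm
- panel: grey control box 125 x 125 x 35 mm, fixed to the table, origin under its centre, z up; on top four round spring keys at the corners of a 58 mm square: green at (-29, +29) mm in the box's x, y, red at (-29, -29), yellow at (+29, +29), white at (+29, -29)
- key_green (a joint): travel of the green start key, m: 0 = up, 0.010 = fully down; it moves off at 1.5 N, is half way down at 4 N and fully down at 6.5 N, and springs back up when let go
- key_green_top (a point): centre of the top of the green start key, 28 mm across, 49 mm above the table when up and 39 mm when fully down; the top of the control box is at 35 mm (this point goes down with it); z up
- key_red (a joint): travel of the red key, m, of the same make as the green one; not to be pressed
- key_yellow (a joint): travel of the yellow key, m, of the same make as the green one; not to be pressed
- key_white (a joint): travel of the white key, m, of the same make as the green one; not to be pressed
- flask_a: 50 ml glass volumetric flask with orange stopper, 58 mm wide, 125 mm high; loose on the table, origin at the centre of its underside; to be left alone
- flask_b: the same flask with white stopper; loose on the table, origin at the centre of its underside; to be left alone
- beaker: glass beaker, 68 mm wide, 85 mm high; loose on the table, origin at the centre of its underside; to be left alone
- jar: amber jar with black cap, 48 mm wide, 60 mm high; loose on the table, origin at the centre of its underside; to be left alone
- spare_box: white box with clear lid, 62 x 92 mm, 52 mm high; loose on the table, origin at the centre of its underside; to be left alone

How it is judged (in metres and radians):
On the way, in this order (a step that is already met when the one before it is completed fails the run):
1. the blue-capped cuvette is pressed fully home (less than 2 mm out) (value of joint cuv_blue below 0.002 m), for 0.1 s.
2. the green key is pressed right down (more than 5 mm of its 10) (value of joint key_green above 0.005 m), for 0.05 s.
At the end, for the whole second after the job is handed in: The blue-capped cuvette is less than 2 mm out of its holder, the green key is up again (within 1.5 mm), the other cuvettes are within 2 mm of their starting heights, and the loose things within 10 mm of where they stood (value of joint cuv_blue below 0.002 m and value of joint key_green below 0.0015 m and distance of each of cap_red, cap_yellow, cap_white from where it was at the start of the episode below 0.002 m and distance of each of flask_a, flask_b, beaker, jar, spare_box from where it was at the start of the episode below 0.01 m); the robot touches nothing.
It fails at once if the blue-capped cuvette is pulled up out of its holder instead of pressed (value of joint cuv_blue above 0.018 m).
It fails at once if the blue-capped cuvette is pressed with more than 30 N (contact force between anything else and cuv_blue above 30 N).
It fails at once if the green key is pressed before the cuvette is home (value of joint each of key_green, cuv_blue above 0.003 m).
It fails at once if another cuvette is pressed or lifted, or another key pressed, by more than 2 mm (distance of any of cap_red, cap_yellow, cap_white from where it was at the start of the episode above 0.002 m or value of joint any of key_red, key_yellow, key_white above 0.002 m).
It fails at once if a flask, the beaker, the jar or the box is moved by more than 10 mm (distance of any of flask_a, flask_b, beaker, jar, spare_box from where it was at the start of the episode above 0.01 m).
It also fails if it takes over 40 s, if anything falls off the work surface, if the arm or the gripper's body presses on something with over 40 N, if the wrist force passes 120 N, or if a joint passes its speed limit or range.

## Working session

There is one attempt and no reset: what is moved stays moved. The work goes in short steps, Python scripts to look and compute and a tool call to move; the robot and the scene stay as the last step left them, time stands still between calls to the robot, and variables do not carry over. Pictures are saved under pics/ and viewed, at most 10 in all, crops included, and the job is handed in when it is done.

Besides the shell and the picture viewer there is one more tool, called after "Call:" by a JSON object that holds its "name" and its "arguments". jog_arm: Moves the arm, as the interface text tells. Shift numbers are shares of 80 mm and turn numbers shares of 0.1 rad, none past 1 either way. Its arguments: {"type":"object","properties":{"targets":{"type":"array","items":{"type":"object","properties":{"xyz":{"type":"array","items":{"type":"number"}},"spin":{"type":"number"}}}},"gripper":{"type":"number"}},"required":["targets"]}

```bash
mkdir -p pics
cat > h.py <<'E'
from plant import bot
import cv2, numpy as np
def ray(c,u,v,z,shape=(420,560)):
    f=shape[0]/2/np.tan(np.radians(c["vfov"])/2)
    R=np.array(c["rotation"]);e=np.array(c["eye"])
    d=R@np.array([(u-c["cx"])/f,(v-c["cy"])/f,1])
    return e+d*(z-e[2])/d[2]
E
python3 - <<'E'
from h import *
a=bot.capture("scene");b=bot.capture("top")
cv2.imwrite("pics/s1.png",a);cv2.imwrite("pics/t1.png",b)
for n in("scene","top"):
    c=bot.get_calibration(n);print(n,c)
o=bot.get_obs();print(o)
E
```

```text
scene {'vfov': 50.31170429013777, 'cx': 280.13531884299516, 'cy': 208.89400552060502, 'eye': array([1119.98990312,   78.91747159,  895.14824011]), 'rotation': array([-2.53785261, -0.00744474,  1.81728493])}
top {'vfov': 54.156187272710326, 'cx': 279.61414903196004, 'cy': 203.3166719190575, 'eye': array([ 511.20978532,  -48.43471731, 1009.06886539]), 'rotation': array([-3.10263928e+00, -2.21827046e-03, -1.59269706e+00])}
{'time': 0.1, 'joint_positions': array([ 1.15799385e+00,  3.42647778e-01,  1.52491395e+00, -1.63624396e-05,
        1.27537867e+00, -1.46005806e-01]), 'dq': array([-0.00016848, -0.0013885 , -0.00314911, -0.00037906,  0.0004946 ,
       -0.00065488]), 'tau': array([ 1.07638174e-03, -4.32008708e+01, -2.44687110e+01,  7.16805551e-02,
        5.27961587e-02, -3.10336077e-05]), 'tool_pos': array([138.23848106, 506.06215364, 194.21984932]), 'tcp_rot': array([-3.14025698e+00, -1.80598795e-04,  2.87480063e+00]), 'contact_force': array([ 0.78076481, -0.50656416,  0.17853719]), 'moment': array([-1.30206981e-02,  1.83708845e-05, -7.86388511e-03]), 'finger_force': 0.0, 'grip_width': 91.87701748144607}
```

```bash
ls -la . pics
```

```text
.:
total 16
drwxr-xr-x  3 agent agent 4096 Dec  3 23:02 .
drwxr-xr-x 23 root  root  4096 Dec  3 23:02 ..
-rw-r--r--  1 agent agent  259 Dec  3 23:02 h.py
drwxr-xr-x  2 agent agent 4096 Dec  3 23:02 pics

pics:
total 616
drwxr-xr-x 2 agent agent   4096 Dec  3 23:02 .
drwxr-xr-x 3 agent agent   4096 Dec  3 23:02 ..
-rw-r--r-- 1 agent agent 363635 Dec  3 23:02 s1.png
-rw-r--r-- 1 agent agent 254965 Dec  3 23:02 t1.png
```

Rotation is given as roll, pitch, yaw.

View pics/t1.png

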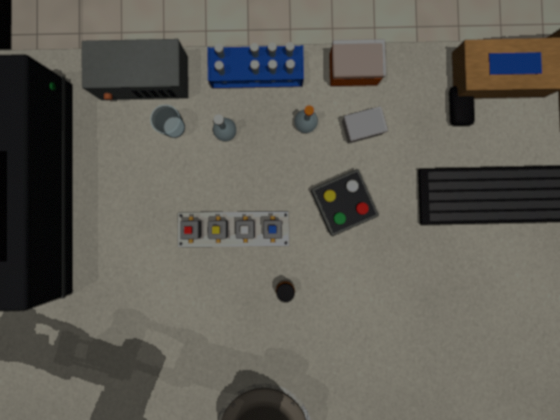

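View pics/s1.png

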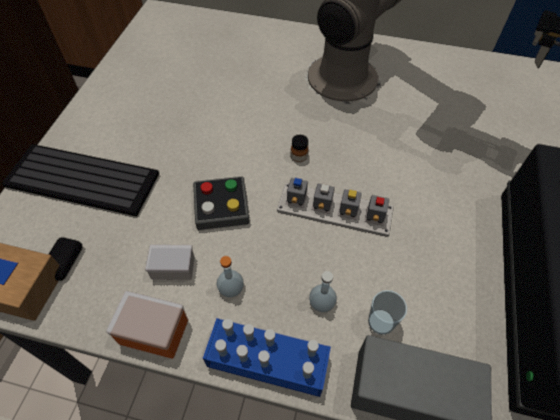

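The top view shows the caps in a row, red (190,230), yellow (217,230), white (245,230) and blue (272,229). The green key is at (340,218), the jar at (286,291) and the flasks at (224,127) and (306,120). The scene view agrees: blue (298,183), green (231,184).

```bash
cat > h.py <<'E'
from plant import bot
import cv2, numpy as np
from scipy.spatial.transform import Rotation as Ro
def rayd(c,u,v):
    f=210/np.tan(np.radians(c["vfov"])/2)
    d=Ro.from_euler("xyz",c["rotation"]).as_matrix()@np.array([(u-c["cx"])/f,(v-c["cy"])/f,1])
    return np.array(c["eye"]),d/np.linalg.norm(d)
def ray(c,u,v,z):
    e,d=rayd(c,u,v); return e+d*(z-e[2])/d[2]
def cross(r1,r2):
    (a,d),(b,g)=r1,r2
    s=np.linalg.lstsq(np.c_[d,-g],b-a,rcond=None)[0]
    p,q=a+s[0]*d,b+s[1]*g
    return (p+q)/2,np.linalg.norm(p-q)
def blob(img,name,u,v,r=14,smin=110,vmin=40):
    h={"blue":(105,130),"green":(45,80),"red":(170,190),"yellow":(22,35)}[name]
    H=cv2.cvtColor(img,cv2.COLOR_BGR2HSV).astype(int)
    hh=H[...,0].copy(); 
    if name=="red": hh[hh<10]+=180
    m=((hh>=h[0])&(hh<=h[1])&(H[...,1]>smin)&(H[...,2]>vmin)).astype(np.uint8)
    k=np.zeros_like(m);k[max(0,v-r):v+r,max(0,u-r):u+r]=1
    n,l,st,ce=cv2.connectedComponentsWithStats(m*k)
    i=1+np.argmax(st[1:,4]); return ce[i],st[i]
E
python3 - <<'E'
from h import *
T=cv2.imread("pics/t1.png");S=cv2.imread("pics/s1.png")
ct=bot.get_calibration("top");cs=bot.get_calibration("scene")
for nm,col,t,s,z in[("blue cap","blue",(272,229),(298,183),88),("red cap","red",(189,230),(380,201),84),("ycap","yellow",(217,230),(352,195),84),
  ("gkey","green",(340,218),(231,184),49),("rkey","red",(363,209),(206,187),49),("ykey","yellow",(330,196),(233,204),49)]:
    a,sa=blob(T,col,*t);b,sb=blob(S,col,*s)
    print(nm,a.round(1),sa,b.round(1),sb,"top",ray(ct,*a,z).round(1),"scene",ray(cs,*b,z).round(1),"X",cross(rayd(ct,*a),rayd(cs,*b)))
for n,p,z in[("jar",(286,291),60),("flaskA",(309,110),125),("plate corners",(181,213),12),("",(287,212),12),("",(287,245),12),("",(181,245),12)]:
    print(n,ray(ct,*p,z).round(0))
E
```

```text
blue cap [271.9 228.6] [268 225   8   8  56] [297.3 181.8] [294 178   8   9  51] top [490.8 -32.7  88. ] scene [495.9 -31.4  88. ] X (array([490.65723456, -32.44353819,  81.24559882]), np.float64(0.2119751353242251))
red cap [187.5 229.6] [184 226   8   8  62] [379.6 200.9] [376 197   9   9  62] top [492.6 157.   84. ] scene [499.6 158.3  84. ] X (array([492.39884075, 159.14896466,  74.53589777]), np.float64(0.1797435362738014))
ycap [215.4 229.5] [212 226   8   8  62] [351.7 193.3] [348 190   9   8  51] top [491.5  94.3  84. ] scene [494.2  94.7  84. ] X (array([491.41883471,  94.80358626,  80.43628654]), np.float64(0.14399096231716618))
gkey [339.4 217.9] [333 212  13  13 131] [230.5 184.2] [225 179  12  12 108] top [ 511.3 -190.3   49. ] scene [ 512.6 -189.6   49. ] X (array([ 511.29159194, -190.39662025,   47.08594987]), np.float64(0.28146749075603))
rkey [362. 208.] [356 202  13  13 145] [206.2 187.4] [200 182  13  13 131] top [ 533.4 -243.8   49. ] scene [ 536.2 -242.4   49. ] X (array([ 533.4259332 , -244.31979902,   44.92414608]), np.float64(0.6314563970340661))
ykey [329.4 195.4] [323 189  14  14 148] [232.6 203.9] [226 198  13  13 121] top [ 564.6 -168.3   49. ] scene [ 566.2 -167.4   49. ] X (array([ 564.71443229, -168.34957204,   46.65591913]), np.float64(0.49551051872093554))
jar [347. -62.  60.]
flaskA [ 747. -119.  125.]
plate corners [532. 188.  12.]
 [529. -69.  12.]
 [449. -67.  12.]
 [454. 189.  12.]
```

Call:
{"name": "jog_arm", "arguments": {"targets": [{"xyz": [-0.55, -0.49, 0]}, {"xyz": [-0.55, -0.49, 0]}, {"xyz": [-0.55, -0.49, 0]}, {"xyz": [-0.55, -0.49, 0]}, {"xyz": [-0.55, -0.49, 0]}, {"xyz": [-0.55, -0.49, 0]}, {"xyz": [-0.55, -0.49, 0]}, {"xyz": [-0.55, -0.49, 0]}, {"xyz": [-0.55, -0.49, 0]}, {"xyz": [-0.55, -0.49, 0]}], "gripper": 0}}

```text
invalid input
```

Run:
```python
from h import *
c=bot.get_calibration("wrist")
W=bot.capture("wrist");cv2.imwrite("pics/w1.png",W)
o=bot.get_obs();print(c,o["tool_pos"],o["tcp_rot"],o["grip_width"])
for z in(80,88):
    e=np.array([491,-33,z]); 
    R=Ro.from_euler("xyz",c["rotation"]).as_matrix();p=R.T@(e-c["eye"]);f=210/np.tan(np.radians(c["vfov"])/2);print(p[:2]/p[2]*f+[c["cx"],c["cy"]])
```

```text
{'vfov': 64.76227269677732, 'cx': 282.00953849960354, 'cy': 219.76797372667562, 'eye': array([ 73.39962384, 523.61480807, 384.11754123]), 'rotation': array([2.88947871e+00, 1.80354390e-03, 1.30466949e+00])} [138.22368331 506.11956025 194.31056674] [-3.14042727e+00 -1.67890538e-04  2.87483634e+00] 92.10495703151206
[-44.82832965 568.99389208]
[-50.80402616 576.92356272]
```

View pics/w1.png

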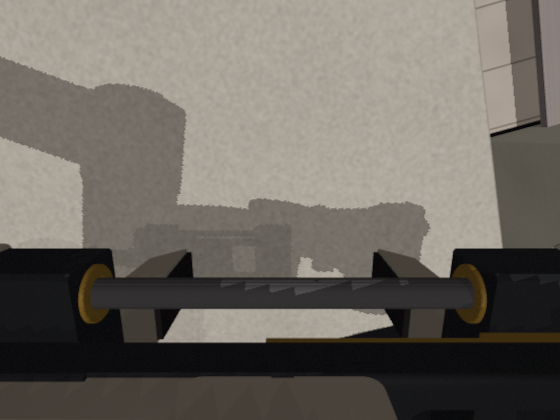

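The call needs "spin" in every row. The picture shows only bare table and shadow, with the open fingers at v≈290, since the arm has not moved yet.

Call:
{"name": "jog_arm", "arguments": {"targets": [{"xyz": [-0.55, -0.49, 0], "spin": 0}, {"xyz": [-0.55, -0.49, 0], "spin": 0}, {"xyz": [-0.55, -0.49, 0], "spin": 0}, {"xyz": [-0.55, -0.49, 0], "spin": 0}, {"xyz": [-0.55, -0.49, 0], "spin": 0}, {"xyz": [-0.55, -0.49, 0], "spin": 0}, {"xyz": [-0.55, -0.49, 0], "spin": 0}, {"xyz": [-0.55, -0.49, 0], "spin": 0}, {"xyz": [-0.55, -0.49, 0], "spin": 0}, {"xyz": [-0.55, -0.49, 0], "spin": 0}], "gripper": 0}}

```text
time: 1.4
tool_pos: [460.2, 10.5, 194.8]
tcp_rot: [3.141, 0.0, 2.874]
contact_force: [0.9, 0.4, 0.5]
grip_width: 0.9
finger_force: 0.0
```

```bash
cat >> h.py <<'E'
def proj(c,p):
    R=Ro.from_euler("xyz",c["rotation"]).as_matrix();q=R.T@(np.array(p)-c["eye"]);f=210/np.tan(np.radians(c["vfov"])/2)
    return q[:2]/q[2]*f+[c["cx"],c["cy"]]
E
python3 - <<'E'
from h import *
c=bot.get_calibration("wrist")
W=bot.capture("wrist");cv2.imwrite("pics/w2.png",W)
t=bot.get_obs()["tool_pos"]
print(c["eye"],"tcp",proj(c,t),"blue",proj(c,[491,-33,88]),"ray centre",ray(c,280,210,88))
E
```

```text
[395.24466371  27.74892367 384.65550946] tcp [275.55264635 256.92720796] blue [246.88027952 252.29132956] ray centre [459.60674643   8.22462619  88.        ]
```

View pics/w2.png

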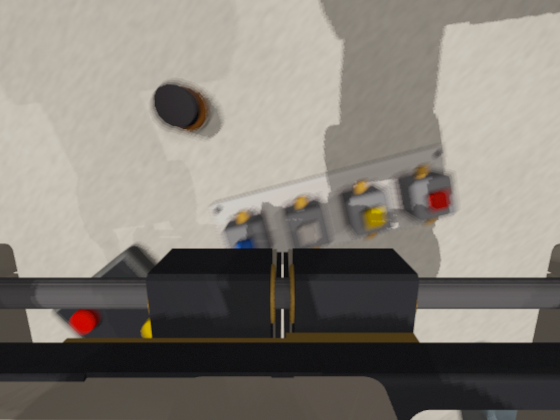

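The wrist view shows the blue cap at (244,243), partly hidden by the fingers, and the jar at (178,105). The red and yellow caps are at (438,199) and (375,217), and part of the panel is visible at the lower left. I'll go further out so the cap is unobstructed.

Call:
{"name": "jog_arm", "arguments": {"targets": [{"xyz": [-0.3, 0, 0], "spin": 0}, {"xyz": [-0.4, 0, 0], "spin": 0}, {"xyz": [-0.4, 0, 0], "spin": 0}, {"xyz": [-0.1, -0.3, 0], "spin": 0}, {"xyz": [0, -0.4, 0], "spin": 0}, {"xyz": [0, -0.3, 0], "spin": 0}, {"xyz": [0, 0, 0], "spin": 0}, {"xyz": [0, 0, 0], "spin": 0}, {"xyz": [0, 0, 0], "spin": 0}, {"xyz": [0, 0, 0], "spin": 0}]}}

```text
time: 2.7
tool_pos: [531.1, -89.4, 194.8]
tcp_rot: [3.141, -0.0, 2.876]
contact_force: [-1.5, 0.0, -0.1]
grip_width: 0.6
finger_force: 0.0
```

Run:
```python
from h import *
c=bot.get_calibration("wrist")
W=bot.capture("wrist");cv2.imwrite("pics/w3.png",W)
print(bot.get_obs()["tool_pos"])
ct=bot.get_calibration("top");cs=bot.get_calibration("scene")
for n,p,z,t,s in(("blue",[491,-33,88],88,(271.9,228.6),(297.3,181.8)),("green",[511.5,-190,49],49,(339.4,217.9),(230.5,184.2))):
    q=proj(c,p).round().astype(int);print(q)
    try: a,st=blob(W,n,*q,r=35);print(n,a,st,[ray(c,*a,zz).round(1) for zz in(z-5,z)],cross(rayd(c,*a),rayd(ct,*t)),cross(rayd(c,*a),rayd(cs,*s)))
    except Exception as e:print(e)
```

```text
[531.09239365 -89.5949902  194.79155372]
[333 151]
blue [331.40298507 147.43781095] [320 136  23  24 402] [array([488.5, -32.8,  83. ]), array([488.2, -33.5,  88. ])] (array([489.86737926, -31.99332537,  72.9154705 ]), np.float64(1.572780125454424)) (array([488.86583308, -32.4592691 ,  79.06550231]), np.float64(0.35977107664747))
[184 209]
green [185.22222222 206.8372457 ] [171 193  30  28 639] [array([ 510.7, -189.9,   44. ]), array([ 510. , -188.2,   49. ])] (array([ 511.4288488 , -191.88902821,   38.25598503]), np.float64(0.01153026349936785)) (array([ 510.4478946 , -189.9578766 ,   45.78017118]), np.float64(1.2568679607999902))
```

View pics/w3.png

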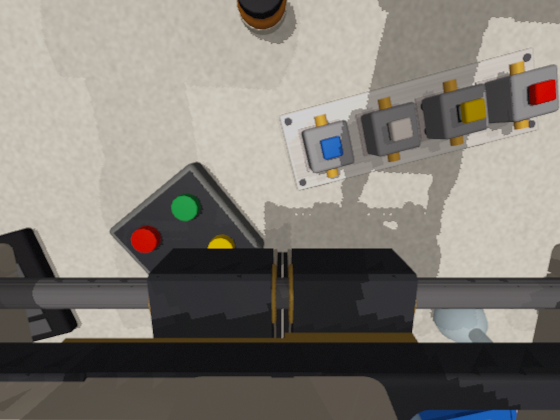

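The view shows the blue cap at (331,147) and the green key at (185,207). The positions agree across cameras: blue (490,-33), green (511,-190). Now above the blue cap and down to z≈105.

Call:
{"name": "jog_arm", "arguments": {"targets": [{"xyz": [0.34, 0.275, 0], "spin": 0}, {"xyz": [0.34, 0.275, 0], "spin": 0}, {"xyz": [0, 0, 0.3], "spin": 0}, {"xyz": [0, 0, 0.4], "spin": 0}, {"xyz": [0, 0, 0.25], "spin": 0}, {"xyz": [0, 0, 0.15], "spin": 0}, {"xyz": [0, 0, 0], "spin": 0}, {"xyz": [0, 0, 0], "spin": 0}, {"xyz": [0, 0, 0], "spin": 0}, {"xyz": [0, 0, 0], "spin": 0}]}}

```text
time: 4.0
tool_pos: [490.4, -33.5, 107.3]
tcp_rot: [3.141, 0.001, 2.875]
contact_force: [-0.5, -0.1, 0.7]
grip_width: 0.7
finger_force: 0.0
```

Call:
{"name": "jog_arm", "arguments": {"targets": [{"xyz": [0, 0, 0.05], "spin": 0}, {"xyz": [0, 0, 0.05], "spin": 0}, {"xyz": [0, 0, 0.05], "spin": 0}, {"xyz": [0, 0, 0.02], "spin": 0}, {"xyz": [0, 0, 0.02], "spin": 0}, {"xyz": [0, 0, 0.02], "spin": 0}, {"xyz": [0, 0, 0.02], "spin": 0}, {"xyz": [0, 0, 0.01], "spin": 0}, {"xyz": [0, 0, 0.01], "spin": 0}, {"xyz": [0, 0, 0], "spin": 0}]}}

```text
time: 5.25
tool_pos: [490.1, -33.4, 86.8]
tcp_rot: [3.142, -0.0, 2.875]
contact_force: [1.0, -1.0, -0.2]
grip_width: 0.7
finger_force: 0.0
```

Call:
{"name": "jog_arm", "arguments": {"targets": [{"xyz": [0, 0, 0.01], "spin": 0}, {"xyz": [0, 0, 0.01], "spin": 0}, {"xyz": [0, 0, 0.01], "spin": 0}, {"xyz": [0, 0, 0.01], "spin": 0}, {"xyz": [0, 0, 0.01], "spin": 0}, {"xyz": [0, 0, 0.01], "spin": 0}, {"xyz": [0, 0, 0], "spin": 0}, {"xyz": [0, 0, 0], "spin": 0}, {"xyz": [0, 0, 0], "spin": 0}, {"xyz": [0, 0, 0], "spin": 0}]}}

```text
time: 6.5
tool_pos: [490.1, -33.4, 82.0]
tcp_rot: [3.142, 0.0, 2.875]
contact_force: [-0.2, 0.6, -0.3]
grip_width: 0.5
finger_force: 0.0
```

Run:
```python
from h import *
c=bot.get_calibration("scene")
S=bot.capture("scene")
cv2.imwrite("pics/s2.png",cv2.resize(S[130:240,210:400],None,fx=4,fy=4,interpolation=cv2.INTER_CUBIC))
print(bot.get_obs()["contact_force"])
```

```text
[ 0.18043525 -0.69506431  0.40123777]
```

View pics/s2.png

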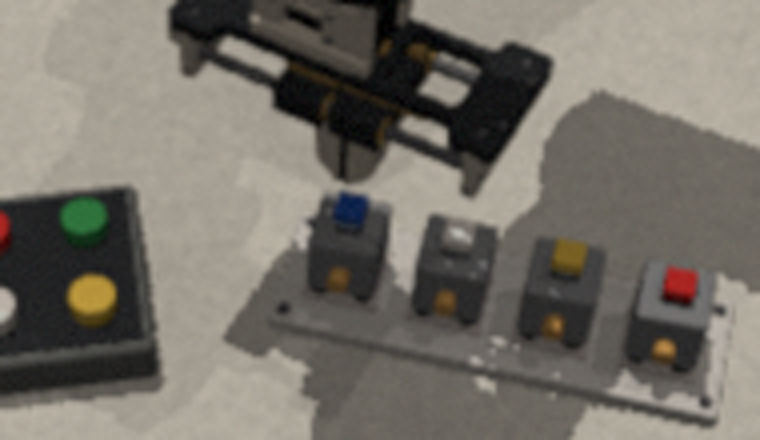

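Run:
```python
from h import *
c=bot.get_calibration("scene");o=bot.get_obs()
print(proj(c,o["tool_pos"]),proj(c,[490,-33,88]),proj(c,[490,-33,78]),o["joint_positions"])
S=bot.capture("scene"); print(blob(S,"blue",297,183))
T=bot.capture("top");cv2.imwrite("pics/t2.png",cv2.resize(T[170:290,210:370],None,fx=4,fy=4,interpolation=cv2.INTER_CUBIC))
# fk sanity of tips: ray of tip pixel at x-plane
for z in(82,90,100,110):print(z,ray(c,297,174,z))
```

```text
[296.92207145 181.34315306] [297.19032269 179.72026999] [297.02255929 182.40427946] [-2.24204940e-01  4.07858185e-01  1.77298237e+00  1.30716953e-04
  9.60733409e-01 -1.52824380e+00]
(array([297.3125    , 182.10416667]), array([294, 179,   8,   8,  48], dtype=int32))
82 [468.85653581 -38.05241986  82.        ]
90 [475.26258415 -36.90163445  90.        ]
100 [483.27014459 -35.46315269 100.        ]
110 [491.27770502 -34.02467092 110.        ]
```

View pics/t2.png

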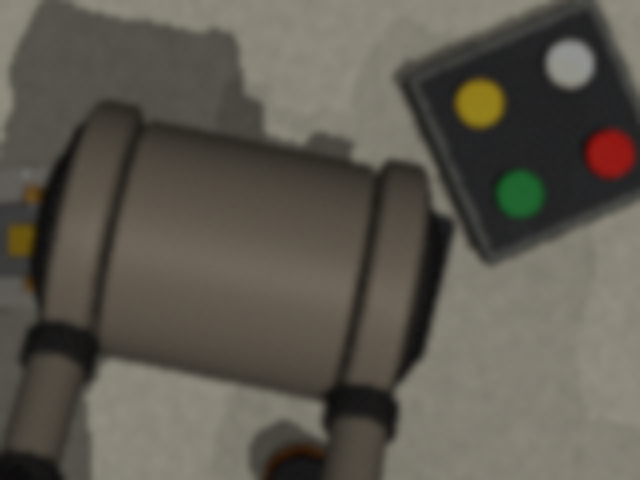

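The crop shows a clear gap. The fingertips end at crop (348,180), about 7 px above where the reported TCP projects, and the cap at (350,210) is untouched. I need to know whether the tip is higher than reported or behind the cap, so I'll check it against the gripper body and watch a known upward move.

Run:
```python
from h import *
c=bot.get_calibration("scene");o=bot.get_obs();t=o["tool_pos"]
R=Ro.from_euler("xyz",o["tcp_rot"]).as_matrix()
for n,p in(("A",[-37.5,95,-66]),("B",[-37.5,-95,-66]),("A'",[37.5,95,-66]),("B'",[37.5,-95,-66]),("tip front",[-9.5,0,0])):
    w=t+R@np.array(p); print(n,w.round(0),proj(c,w).round(1), "crop",((proj(c,w)-[210,130])*4).round(0))
for n in("scene","wrist"):
    S=bot.capture(n);cv2.imwrite(f"pics/{n}3.png",S)
S=cv2.imread("pics/scene3.png");W=cv2.imread("pics/wrist3.png")
a=cv2.resize(S[110:210,240:340],(600,600),interpolation=cv2.INTER_CUBIC)
cv2.imwrite("pics/z3.png",np.clip(a.astype(float)*1.6,0,255).astype(np.uint8))
```

```text
A [551.  48. 148.] [329.8 191.9] crop [479. 248.]
B [ 501. -135.  148.] [252.  157.6] crop [168. 110.]
A' [479.  68. 148.] [344.8 167.8] crop [539. 151.]
B' [ 429. -115.  148.] [269.2 136. ] crop [237.  24.]
tip front [499. -36.  82.] [295.  184.2] crop [340. 217.]
```

View pics/z3.png

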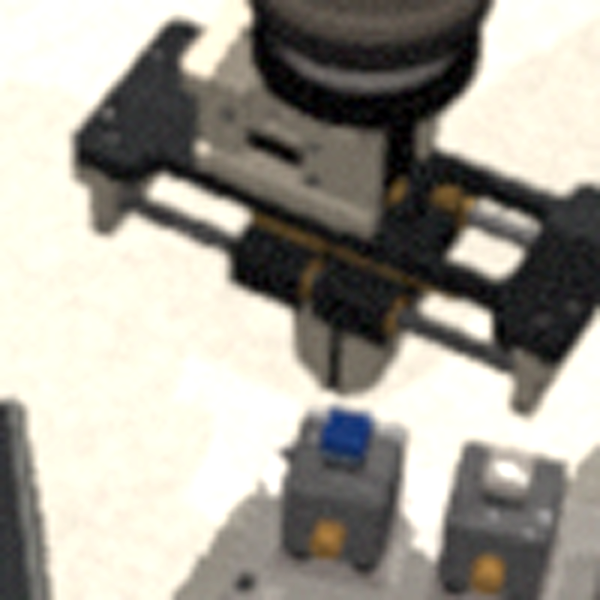

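View pics/wrist3.png

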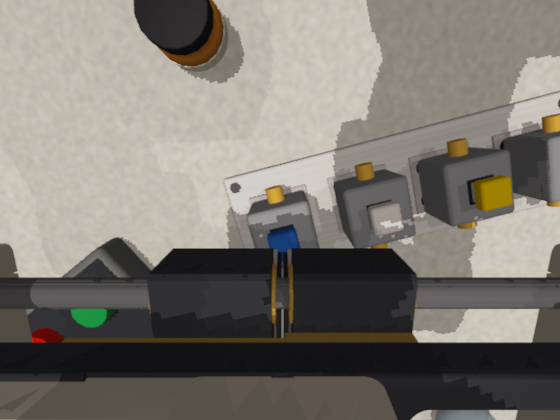

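The wrist view now has the blue cap at (284,240), white (384,218), yellow (493,193). The zoomed scene crop shows the fingertips clear of the cap. I'll use the projection residuals to tell a height error from a lateral one.

Run:
```python
from h import *
from scipy.optimize import least_squares
c=bot.get_calibration("wrist");W=cv2.imread("pics/wrist3.png");W1=cv2.imread("pics/w3.png")
print(c)
print(blob(W,"blue",284,240,r=22),blob(W,"yellow",493,193,r=25))
pts={"blue":([489.5,-33,87],(284,240)),"white":([490.5,31,84],(384,218)),"yellow":([491.2,94.5,84],blob(W,"yellow",493,193,r=25)[0])}
for n,(p,q) in pts.items(): print(n,proj(c,p),q,ray(c,*q,p[2]))
# position of eye only (rotation trusted)
def res(d):
    k=dict(c);k["eye"]=np.array(c["eye"])+d
    return np.concatenate([proj(k,p)-q for p,q in pts.values()])
s=least_squares(res,[0,0,0]);print("eye shift",s.x,s.fun.round(1))
```

```text
{'vfov': 64.76227269677732, 'cx': 282.00953849960354, 'cy': 219.76797372667562, 'eye': array([425.18517856, -16.06653293, 271.89490212]), 'rotation': array([2.88926054e+00, 3.63715292e-04, 1.30466872e+00])}
(array([283.17563291, 240.20253165]), array([267, 227,  33,  34, 632], dtype=int32)) (array([492.65549828, 192.45962199]), array([ 473,  175,   40,   36, 1164], dtype=int32))
blue [283.10046969 250.63585197] (284, 240) [483.2761614  -30.76284129  87.        ]
white [388.64884419 223.39135648] (384, 218) [486.56416832  28.98180186  84.        ]
yellow [497.69308629 196.50932599] [492.65549828 192.45962199] [488.06629758  91.96276354  84.        ]
eye shift [ 2.01627749 -0.95587134  7.35727933] [-0.3  3.1  1.8 -1.3 -1.5 -1.8]
```

Run:
```python
from h import *
o=bot.get_obs();t=o["tool_pos"];R=Ro.from_euler("xyz",o["tcp_rot"]).as_matrix()
print((R.T@(np.array(bot.get_calibration("wrist")["eye"])-t)).round(1))
for s in(0,20,40,60,80,100):
    print(s,[ (s2,proj(bot.get_calibration(n),t+R@np.array([s2,0,-s])).round(0)) for n in("wrist","scene") for s2 in(-20,0,20)])
```

```text
[  67.2   -0.4 -189.9]
0 [(-20, array([283., 279.])), (0, array([283., 249.])), (20, array([283., 217.])), (-20, array([293., 187.])), (0, array([297., 181.])), (20, array([301., 175.]))]
20 [(-20, array([283., 295.])), (0, array([283., 261.])), (20, array([283., 226.])), (-20, array([293., 182.])), (0, array([297., 176.])), (20, array([301., 170.]))]
40 [(-20, array([283., 313.])), (0, array([283., 276.])), (20, array([283., 237.])), (-20, array([293., 176.])), (0, array([298., 170.])), (20, array([302., 164.]))]
60 [(-20, array([283., 337.])), (0, array([283., 296.])), (20, array([283., 252.])), (-20, array([294., 171.])), (0, array([298., 164.])), (20, array([302., 158.]))]
80 [(-20, array([283., 367.])), (0, array([283., 321.])), (20, array([283., 271.])), (-20, array([294., 165.])), (0, array([298., 158.])), (20, array([303., 152.]))]
100 [(-20, array([283., 409.])), (0, array([283., 356.])), (20, array([283., 298.])), (-20, array([294., 158.])), (0, array([299., 152.])), (20, array([303., 146.]))]
```

Call:
{"name": "jog_arm", "arguments": {"targets": [{"xyz": [0, 0, -0.5], "spin": 0}, {"xyz": [0, 0, 0], "spin": 1}, {"xyz": [0, 0, 0], "spin": 1}, {"xyz": [0, 0, 0], "spin": 1}, {"xyz": [0, 0, 0], "spin": 1}, {"xyz": [0, 0, 0], "spin": 1}, {"xyz": [0, 0, 0], "spin": 1}, {"xyz": [0, 0, 0], "spin": 1}, {"xyz": [0, 0, 0], "spin": 1}, {"xyz": [0, 0, 0], "spin": 0}]}}

```text
time: 8.0
tool_pos: [490.1, -33.4, 122.0]
tcp_rot: [3.142, -0.0, 2.076]
contact_force: [0.3, 0.2, 0.5]
grip_width: 0.4
finger_force: 0.0
```

Run:
```python
from h import *
o=bot.get_obs();t=o["tool_pos"];c=bot.get_calibration("scene")
S=bot.capture("scene");a=cv2.resize(S[90:190,240:340],(600,600),interpolation=cv2.INTER_CUBIC)
a=np.clip(a.astype(float)*1.6,0,255).astype(np.uint8)
q=((proj(c,t)-[240,90])*6).round().astype(int);print(t,o["tcp_rot"],q)
cv2.circle(a,tuple(int(i) for i in q),5,(0,0,255),1)
cv2.imwrite("pics/z4.png",a)
```

```text
[490.10064457 -33.35717482 122.0026471 ] [ 3.14154980e+00 -8.19893519e-05  2.07571784e+00] [346 482]
```

View pics/z4.png

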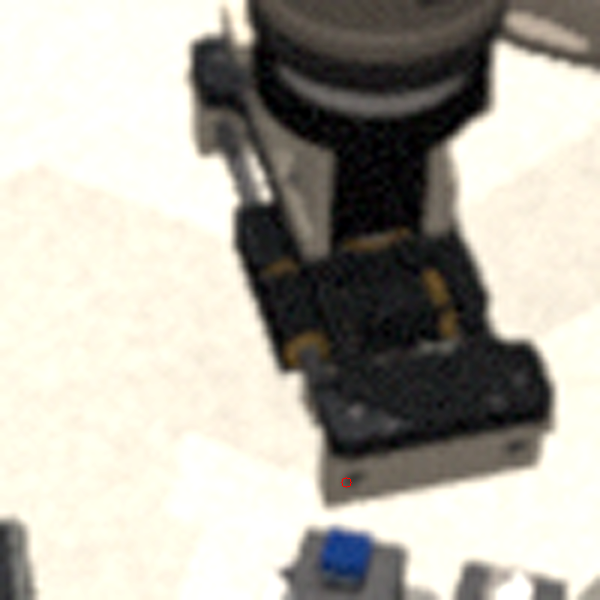

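This crop is my tenth and last picture. It shows the end plate hiding the tips, with its lower corners at crop (335,500) and (540,460). I'll use those corners numerically.

Run:
```python
from h import *
o=bot.get_obs();t=o["tool_pos"];R=Ro.from_euler("xyz",o["tcp_rot"]).as_matrix();c=bot.get_calibration("scene")
print("seen L (295.8,173.3) R (330,166.7)")
for nm,off in(("none",[0,0,0]),("up30",[0,0,-30]),("up50",[0,0,-50]),("x+25",[25,0,0]),("x+50",[50,0,0])):
    print(nm,[proj(c,t+R@(np.array(p)+off)).round(1) for p in([-37.5,95,-66],[37.5,95,-66])])
```

```text
seen L (295.8,173.3) R (330,166.7)
none [array([294.1, 188.6]), array([330. , 181.1])]
up30 [array([294.6, 179.2]), array([331.5, 171.6])]
up50 [array([295. , 172.6]), array([332.6, 165. ])]
x+25 [array([306.2, 186.1]), array([341.7, 178.7])]
x+50 [array([318.1, 183.6]), array([353.4, 176.2])]
```

The offset is purely vertical: the fingertips are really about 27–30 mm above the reported TCP, with no sideways shift. I'll carry on down gently, watching the force. 7 mm of cap travel at 3 N leaves a safe margin for steps of up to 8 mm.

Call:
{"name": "jog_arm", "arguments": {"targets": [{"xyz": [0, 0, 0.2], "spin": 0}, {"xyz": [0, 0, 0.2], "spin": 0}, {"xyz": [0, 0, 0.1], "spin": 0}, {"xyz": [0, 0, 0.05], "spin": 0}, {"xyz": [0, 0, 0.02], "spin": 0}, {"xyz": [0, 0, 0.02], "spin": 0}, {"xyz": [0, 0, 0.02], "spin": 0}, {"xyz": [0, 0, 0.02], "spin": 0}, {"xyz": [0, 0, 0], "spin": 0}, {"xyz": [0, 0, 0], "spin": 0}]}}

```text
time: 9.3
tool_pos: [490.1, -33.4, 71.6]
tcp_rot: [3.141, -0.0, 2.075]
contact_force: [-0.4, -0.4, 0.3]
grip_width: 0.4
finger_force: 0.0
```

Call:
{"name": "jog_arm", "arguments": {"targets": [{"xyz": [0, 0, 0.01], "spin": 0}, {"xyz": [0, 0, 0.01], "spin": 0}, {"xyz": [0, 0, 0.01], "spin": 0}, {"xyz": [0, 0, 0.01], "spin": 0}, {"xyz": [0, 0, 0.01], "spin": 0}, {"xyz": [0, 0, 0.01], "spin": 0}, {"xyz": [0, 0, 0.01], "spin": 0}, {"xyz": [0, 0, 0], "spin": 0}, {"xyz": [0, 0, 0], "spin": 0}, {"xyz": [0, 0, 0], "spin": 0}]}}

```text
time: 10.55
tool_pos: [490.2, -33.4, 66.0]
tcp_rot: [3.141, -0.0, 2.075]
contact_force: [-0.1, 0.4, 0.0]
grip_width: 0.1
finger_force: 0.0
```

Call:
{"name": "jog_arm", "arguments": {"targets": [{"xyz": [0, 0, 0.01], "spin": 0}, {"xyz": [0, 0, 0.01], "spin": 0}, {"xyz": [0, 0, 0.01], "spin": 0}, {"xyz": [0, 0, 0.01], "spin": 0}, {"xyz": [0, 0, 0.01], "spin": 0}, {"xyz": [0, 0, 0.01], "spin": 0}, {"xyz": [0, 0, 0], "spin": 0}, {"xyz": [0, 0, 0], "spin": 0}, {"xyz": [0, 0, 0], "spin": 0}, {"xyz": [0, 0, 0], "spin": 0}]}}

```text
time: 11.8
tool_pos: [490.2, -33.4, 61.2]
tcp_rot: [3.141, 0.0, 2.075]
contact_force: [-0.3, -0.2, 0.9]
grip_width: 0.2
finger_force: 0.0
```

Run:
```python
from h import *
S=bot.capture("scene");o=bot.get_obs();print(blob(S,"blue",297,183),o["contact_force"],o["tool_pos"])
```

```text
Traceback (most recent call last):
  File "h.py", line 23, in blob
    i=1+np.argmax(st[1:,4]); return ce[i],st[i]
        ~~~~~~~~~^^^^^^^^^^
ValueError: attempt to get argmax of an empty sequence
```

The end plate now hides the cap. I'll spin back so tip and cap both show, then measure the gap by mask.

Call:
{"name": "jog_arm", "arguments": {"targets": [{"xyz": [0, 0, 0], "spin": -1}, {"xyz": [0, 0, 0], "spin": -1}, {"xyz": [0, 0, 0], "spin": -1}, {"xyz": [0, 0, 0], "spin": -1}, {"xyz": [0, 0, 0], "spin": -1}, {"xyz": [0, 0, 0], "spin": -1}, {"xyz": [0, 0, 0], "spin": -1}, {"xyz": [0, 0, 0], "spin": -1}, {"xyz": [0, 0, 0], "spin": 0}, {"xyz": [0, 0, 0], "spin": 0}]}}

```text
time: 13.1
tool_pos: [490.1, -33.4, 61.2]
tcp_rot: [3.141, -0.0, 2.873]
contact_force: [-1.2, 0.1, -0.1]
grip_width: 0.3
finger_force: 0.0
```

Run:
```python
from h import *
S=bot.capture("scene");cv2.imwrite("pics/s5.png",S);o=bot.get_obs();print(blob(S,"blue",297,183),o["contact_force"],o["tool_pos"])
S0=cv2.imread("pics/s1.png");S3=cv2.imread("pics/scene3.png")
print("rows: before | at z82 | now, column 293 and 300 (BGR)")
for v in range(160,192): print(v,*[tuple(int(i) for i in I[v,u]) for u in(293,299) for I in(S0,S3,S)])
```

```text
(array([297.12903226, 183.32258065]), array([294, 181,   8,   6,  31], dtype=int32)) [0.55619562 0.02560512 0.29591538] [490.09119914 -33.36237846  61.18476663]
rows: before | at z82 | now, column 293 and 300 (BGR)
160 (62, 68, 74) (13, 8, 6) (16, 32, 42) (60, 68, 71) (17, 17, 21) (21, 29, 34)
161 (102, 110, 115) (14, 16, 14) (20, 35, 41) (42, 51, 59) (10, 9, 9) (16, 17, 18)
162 (126, 137, 143) (17, 22, 19) (24, 24, 25) (61, 68, 75) (7, 5, 6) (15, 16, 15)
163 (134, 146, 153) (37, 41, 44) (20, 19, 19) (80, 86, 88) (13, 5, 10) (18, 15, 13)
164 (141, 151, 157) (53, 60, 64) (10, 5, 7) (87, 93, 96) (14, 14, 13) (21, 19, 19)
165 (142, 153, 159) (60, 68, 74) (9, 13, 11) (92, 98, 103) (20, 21, 21) (20, 18, 17)
166 (143, 155, 161) (62, 68, 73) (15, 15, 13) (124, 135, 139) (45, 50, 53) (23, 22, 22)
167 (143, 154, 161) (63, 71, 73) (15, 7, 11) (143, 155, 160) (59, 67, 72) (20, 17, 18)
168 (138, 150, 157) (61, 69, 73) (10, 10, 9) (145, 156, 163) (59, 68, 73) (9, 13, 9)
169 (140, 151, 158) (62, 70, 74) (21, 21, 23) (143, 154, 159) (62, 70, 74) (12, 10, 9)
170 (141, 152, 158) (59, 68, 73) (47, 52,
[... 1155 characters left out ...]
23, 60, 27) (80, 42, 20) (75, 36, 15)
184 (67, 57, 52) (54, 39, 34) (55, 40, 33) (93, 45, 22) (72, 35, 17) (66, 29, 10)
185 (75, 71, 71) (56, 50, 44) (57, 49, 47) (56, 28, 14) (56, 26, 11) (57, 29, 17)
186 (77, 76, 77) (50, 49, 50) (54, 52, 53) (46, 31, 22) (53, 38, 31) (53, 36, 29)
187 (77, 75, 78) (51, 52, 51) (53, 52, 53) (34, 29, 25) (42, 37, 32) (40, 35, 30)
188 (90, 90, 93) (52, 52, 53) (53, 53, 54) (40, 40, 39) (43, 41, 44) (44, 44, 43)
189 (97, 98, 101) (58, 58, 58) (56, 56, 58) (56, 58, 58) (52, 53, 55) (54, 54, 56)
190 (102, 104, 107) (55, 56, 57) (57, 57, 59) (84, 86, 87) (63, 64, 64) (56, 56, 58)
191 (96, 96, 97) (59, 60, 60) (62, 61, 61) (100, 103, 104) (62, 62, 62) (58, 57, 59)
```

The mask shows the tip edge at row ~181 and the cap's front top edge at ~184, so about 10–12 mm is left. Continuing in small steps.

Call:
{"name": "jog_arm", "arguments": {"targets": [{"xyz": [0, 0, 0.01], "spin": 0}, {"xyz": [0, 0, 0.01], "spin": 0}, {"xyz": [0, 0, 0.01], "spin": 0}, {"xyz": [0, 0, 0.01], "spin": 0}, {"xyz": [0, 0, 0.01], "spin": 0}, {"xyz": [0, 0, 0.01], "spin": 0}, {"xyz": [0, 0, 0.01], "spin": 0}, {"xyz": [0, 0, 0.01], "spin": 0}, {"xyz": [0, 0, 0], "spin": 0}, {"xyz": [0, 0, 0], "spin": 0}]}}

```text
time: 14.4
tool_pos: [490.1, -33.4, 54.8]
tcp_rot: [3.142, 0.0, 2.875]
contact_force: [-0.6, -0.2, -0.1]
grip_width: -0.1
finger_force: 0.0
```

Call:
{"name": "jog_arm", "arguments": {"targets": [{"xyz": [0, 0, 0.01], "spin": 0}, {"xyz": [0, 0, 0.01], "spin": 0}, {"xyz": [0, 0, 0.01], "spin": 0}, {"xyz": [0, 0, 0.01], "spin": 0}, {"xyz": [0, 0, 0.01], "spin": 0}, {"xyz": [0, 0, 0.01], "spin": 0}, {"xyz": [0, 0, 0.01], "spin": 0}, {"xyz": [0, 0, 0.01], "spin": 0}, {"xyz": [0, 0, 0], "spin": 0}, {"xyz": [0, 0, 0], "spin": 0}]}}

```text
time: 15.65
tool_pos: [490.1, -33.4, 48.3]
tcp_rot: [3.141, -0.0, 2.875]
contact_force: [-0.3, -0.5, 2.0]
grip_width: 0.7
finger_force: 0.8
```

Run:
```python
from h import *
S=bot.capture("scene");o=bot.get_obs();print(blob(S,"blue",297,183),o["contact_force"],o["tool_pos"],o["moment"])
for v in range(178,192): print(v,*[tuple(int(i) for i in S[v,u]) for u in(290,293,297,299,303)])
```

```text
(array([296.1, 185.7]), array([293, 185,   8,   2,  10], dtype=int32)) [-0.35531791  0.45379962  1.86097816] [490.12355843 -33.35734482  48.33994228] [0.04436373 0.10381537 0.03601853]
178 (58, 66, 70) (57, 63, 68) (62, 69, 74) (62, 68, 73) (43, 48, 51)
179 (63, 71, 76) (57, 63, 68) (61, 68, 74) (62, 71, 74) (50, 57, 62)
180 (73, 78, 82) (55, 61, 65) (60, 66, 71) (61, 68, 73) (53, 59, 63)
181 (70, 75, 78) (53, 61, 63) (60, 68, 73) (63, 70, 75) (57, 60, 64)
182 (59, 61, 64) (58, 63, 68) (62, 69, 75) (62, 69, 74) (60, 63, 65)
183 (56, 57, 59) (54, 59, 61) (59, 68, 72) (62, 70, 73) (63, 64, 66)
184 (56, 55, 57) (50, 43, 41) (61, 68, 73) (67, 60, 60) (63, 64, 66)
185 (59, 60, 60) (52, 35, 28) (59, 51, 50) (65, 45, 37) (60, 61, 62)
186 (55, 56, 56) (49, 42, 41) (54, 34, 21) (56, 29, 16) (57, 58, 58)
187 (57, 58, 59) (50, 51, 52) (39, 27, 22) (35, 19, 13) (58, 57, 58)
188 (57, 58, 58) (55, 56, 55) (43, 42, 44) (39, 38, 40) (57, 56, 58)
189 (56, 58, 58) (56, 57, 58) (58, 58, 59) (55, 55, 56) (60, 61, 61)
190 (59, 59, 59) (56, 56, 59) (57, 59, 59) (60, 60, 61) (58, 59, 60)
191 (58, 58, 57) (60, 59, 61) (58, 60, 58) (61, 62, 63) (57, 57, 57)
```

Contact at about 2 N. Keep pressing in short steps until the force climbs.

Call:
{"name": "jog_arm", "arguments": {"targets": [{"xyz": [0, 0, 0.01], "spin": 0}, {"xyz": [0, 0, 0.01], "spin": 0}, {"xyz": [0, 0, 0.01], "spin": 0}, {"xyz": [0, 0, 0.01], "spin": 0}, {"xyz": [0, 0, 0.01], "spin": 0}, {"xyz": [0, 0, 0.01], "spin": 0}, {"xyz": [0, 0, 0], "spin": 0}, {"xyz": [0, 0, 0], "spin": 0}, {"xyz": [0, 0, 0], "spin": 0}, {"xyz": [0, 0, 0], "spin": 0}]}}

```text
time: 16.95
tool_pos: [490.2, -33.4, 43.9]
tcp_rot: [3.142, 0.0, 2.875]
contact_force: [-1.7, 0.0, 6.4]
grip_width: 0.5
finger_force: 3.2
```

Call:
{"name": "jog_arm", "arguments": {"targets": [{"xyz": [0, 0, 0.01], "spin": 0}, {"xyz": [0, 0, 0.01], "spin": 0}, {"xyz": [0, 0, 0], "spin": 0}, {"xyz": [0, 0, 0], "spin": 0}, {"xyz": [0, 0, 0], "spin": 0}, {"xyz": [0, 0, 0], "spin": 0}, {"xyz": [0, 0, 0], "spin": 0}, {"xyz": [0, 0, 0], "spin": 0}, {"xyz": [0, 0, 0], "spin": 0}, {"xyz": [0, 0, 0], "spin": 0}]}}

```text
time: 18.2
tool_pos: [490.3, -33.4, 42.8]
tcp_rot: [3.142, 0.001, 2.875]
contact_force: [-4.0, -0.1, 10.3]
grip_width: 0.6
finger_force: 5.4
```

Run:
```python
from h import *
S=bot.capture("scene");o=bot.get_obs();print(o["contact_force"],o["tool_pos"],o["moment"],o["finger_force"])
for v in range(180,194): print(v,*[tuple(int(i) for i in S[v,u]) for u in(293,297,299)])
```

```text
[-3.35604624  0.94242324 11.57112213] [490.26769576 -33.39201796  42.77887801] [0.11259726 0.56980591 0.02128944] 5.382495968369767
180 (56, 64, 70) (61, 68, 73) (63, 69, 74)
181 (53, 61, 64) (63, 72, 76) (62, 69, 73)
182 (57, 63, 66) (61, 68, 73) (60, 68, 72)
183 (50, 57, 62) (62, 70, 74) (61, 69, 73)
184 (53, 60, 64) (62, 69, 74) (60, 68, 74)
185 (52, 54, 55) (63, 72, 75) (61, 69, 73)
186 (57, 46, 43) (60, 60, 59) (64, 52, 50)
187 (54, 44, 43) (55, 36, 28) (60, 34, 22)
188 (52, 52, 53) (47, 34, 26) (48, 28, 18)
189 (54, 55, 56) (52, 52, 53) (51, 45, 44)
190 (56, 56, 58) (59, 58, 59) (60, 59, 59)
191 (61, 62, 63) (59, 59, 61) (62, 63, 65)
192 (56, 56, 56) (61, 62, 62) (68, 68, 69)
193 (46, 46, 47) (57, 57, 58) (61, 62, 61)
```

About 4 N per extra mm matches the rubber feet, so the cap is home. Lift off and verify from the scene camera.

Call:
{"name": "jog_arm", "arguments": {"targets": [{"xyz": [0, 0, -0.05], "spin": 0}, {"xyz": [0, 0, -0.1], "spin": 0}, {"xyz": [0, 0, -0.3], "spin": 0}, {"xyz": [0, 0, -0.3], "spin": 0}, {"xyz": [0, 0, -0.1], "spin": 0}, {"xyz": [0, 0, 0], "spin": 0}, {"xyz": [0, 0, 0], "spin": 0}, {"xyz": [0, 0, 0], "spin": 0}, {"xyz": [0, 0, 0], "spin": 0}, {"xyz": [0, 0, 0], "spin": 0}]}}

```text
time: 19.5
tool_pos: [490.1, -33.3, 109.8]
tcp_rot: [3.141, -0.0, 2.875]
contact_force: [-0.4, 0.4, 0.0]
grip_width: 0.6
finger_force: 0.0
```

Run:
```python
from h import *
S=bot.capture("scene");o=bot.get_obs();S0=cv2.imread("pics/s1.png");print(o["contact_force"],o["tool_pos"])
for n,p in(("blue",(297,183)),("red",(380,201)),("yellow",(352,195)),("green",(231,184))):
    print(n,[blob(I,n,*p,smin=100,vmin=v0) for I,v0 in((S0,40),(S,40))])
c=bot.get_calibration("scene");print([proj(c,[490,-33,z]) for z in(78,85,92)])
for v in range(176,192): print(v,*[tuple(int(i) for i in I[v,297]) for I in(S0,S)])
```

```text
[-0.68031877  0.57250166 -0.22683466] [490.07675128 -33.34398198 109.86512835]
blue [(array([297.32075472, 181.86792453]), array([294, 178,   8,   9,  53], dtype=int32)), (array([297.13207547, 183.75471698]), array([293, 180,   9,   8,  53], dtype=int32))]
red [(array([379.546875, 200.796875]), array([376, 197,   9,   9,  64], dtype=int32)), (array([379.57575758, 200.8030303 ]), array([376, 197,   9,   9,  66], dtype=int32))]
yellow [(array([351.76923077, 193.25      ]), array([348, 190,   9,   8,  52], dtype=int32)), (array([351.70731707, 194.07317073]), array([348, 190,   9,   9,  41], dtype=int32))]
green [(array([230.49541284, 184.16513761]), array([225, 179,  12,  12, 109], dtype=int32)), (array([230.43103448, 184.45689655]), array([225, 179,  12,  12, 116], dtype=int32))]
[array([297.02255929, 182.40427946]), array([297.13971198, 180.52997957]), array([297.25818346, 178.63458059])]
176 (143, 156, 161) (156, 169, 176)
177 (134, 136, 141) (154, 167, 174)
178 (131, 98, 87) (139, 149, 155)
179 (131, 66, 35) (113, 110, 108)
180 (129, 64, 33) (92, 64, 54)
181 (130, 66, 35) (88, 41, 23)
182 (132, 68, 33) (110, 56, 28)
183 (117, 57, 27) (104, 52, 28)
184 (81, 40, 17) (84, 43, 19)
185 (51, 28, 17) (76, 36, 17)
186 (52, 45, 39) (63, 30, 14)
187 (39, 36, 34) (51, 27, 15)
188 (39, 42, 41) (50, 43, 40)
189 (74, 76, 77) (54, 54, 57)
190 (99, 101, 102) (59, 58, 60)
191 (102, 103, 104) (62, 62, 61)
```

The cap dropped ~2 px (≥7 mm) and the other caps and keys are unmoved. The home reading of 43.9 for z=78 gives a tip offset of 34 mm, so the green key should be touched at reading ≈15 and be down at ≈5. Moving over it now.

Call:
{"name": "jog_arm", "arguments": {"targets": [{"xyz": [-0.19, -0.455, 0], "spin": 0}, {"xyz": [-0.19, -0.455, 0], "spin": 0}, {"xyz": [-0.19, -0.455, 0], "spin": 0}, {"xyz": [-0.2, -0.455, 0], "spin": 0}, {"xyz": [0, 0, 0], "spin": 0}, {"xyz": [0, 0, 0.3], "spin": 0}, {"xyz": [0, 0, 0.4], "spin": 0}, {"xyz": [0, 0, 0.3], "spin": 0}, {"xyz": [0, 0, 0], "spin": 0}, {"xyz": [0, 0, 0], "spin": 0}]}}

```text
time: 20.8
tool_pos: [511.7, -189.8, 30.9]
tcp_rot: [-3.141, 0.001, 2.875]
contact_force: [0.1, 0.4, 1.0]
grip_width: 0.4
finger_force: 0.0
```

Call:
{"name": "jog_arm", "arguments": {"targets": [{"xyz": [0, 0, 0.04], "spin": 0}, {"xyz": [0, 0, 0.04], "spin": 0}, {"xyz": [0, 0, 0.04], "spin": 0}, {"xyz": [0, 0, 0.03], "spin": 0}, {"xyz": [0, 0, 0.02], "spin": 0}, {"xyz": [0, 0, 0.02], "spin": 0}, {"xyz": [0, 0, 0.02], "spin": 0}, {"xyz": [0, 0, 0.02], "spin": 0}, {"xyz": [0, 0, 0], "spin": 0}, {"xyz": [0, 0, 0], "spin": 0}]}}

```text
time: 22.05
tool_pos: [511.1, -190.1, 11.7]
tcp_rot: [3.142, -0.0, 2.875]
contact_force: [-1.7, -0.3, 4.4]
grip_width: 0.5
finger_force: 2.1
```

Call:
{"name": "jog_arm", "arguments": {"targets": [{"xyz": [0, 0, 0.02], "spin": 0}, {"xyz": [0, 0, 0.02], "spin": 0}, {"xyz": [0, 0, 0.01], "spin": 0}, {"xyz": [0, 0, 0], "spin": 0}, {"xyz": [0, 0, 0], "spin": 0}, {"xyz": [0, 0, 0], "spin": 0}, {"xyz": [0, 0, 0], "spin": 0}, {"xyz": [0, 0, 0], "spin": 0}, {"xyz": [0, 0, 0], "spin": 0}, {"xyz": [0, 0, 0], "spin": 0}]}}

```text
time: 23.3
tool_pos: [511.1, -190.1, 7.7]
tcp_rot: [3.142, 0.0, 2.875]
contact_force: [-3.0, 0.8, 6.2]
grip_width: 0.6
finger_force: 3.1
```

6.2 N means about 9 mm of travel, so the key is down. Release and lift clear.

Call:
{"name": "jog_arm", "arguments": {"targets": [{"xyz": [0, 0, -0.1], "spin": 0}, {"xyz": [0, 0, -0.2], "spin": 0}, {"xyz": [0, 0, -0.4], "spin": 0}, {"xyz": [0, 0, -0.4], "spin": 0}, {"xyz": [0, 0, -0.2], "spin": 0}, {"xyz": [0, 0, 0], "spin": 0}, {"xyz": [0, 0, 0], "spin": 0}, {"xyz": [0, 0, 0], "spin": 0}, {"xyz": [0, 0, 0], "spin": 0}, {"xyz": [0, 0, 0], "spin": 0}]}}

```text
time: 24.55
tool_pos: [511.0, -190.0, 111.2]
tcp_rot: [3.141, -0.001, 2.875]
contact_force: [-0.3, 0.4, 0.9]
grip_width: 0.6
finger_force: 0.0
```

Run:
```python
from h import *
S=bot.capture("scene");o=bot.get_obs();print(o["contact_force"],o["tool_pos"])
print(blob(S,"blue",297,183,smin=100));
try: print(blob(S,"green",231,184,smin=100))
except Exception: print("green hidden")
print(bot.close_job())
```

```text
[-0.37254792 -0.01378077 -0.04240715] [ 511.0698668  -190.00895086  111.32935864]
(array([297.01818182, 183.61818182]), array([293, 180,   9,   8,  55], dtype=int32))
(array([230.64035088, 184.49122807]), array([225, 179,  12,  12, 114], dtype=int32))
the job is handed in; nothing more can be done
None
```

I pressed the blue cuvette home (about 11 N measured), pressed the green key about 9 mm down and let it back up, lifted clear, and handed the job in at about 25 s; the verdict was not shown.

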